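# Shingle the wood-burning sample tiles along the bamboo tray

### The job

A whitewashed sample tile already lies at one end of the bamboo tray. Lay out the display light to dark like roof shingles, running in line along the tray towards its empty end: put the honey-coloured tile down so that it covers about a third of the white tile, then the dark walnut tile so that it covers about a third of the honey tile. Leave the white tile where it lies.

Things in the scene. Friction and masses are not known exactly. Their poses are not given: they have to be found in the camera images.
- tray: Shallow bamboo tray with a darker low rim, fixed to the table; outside 290 mm along its x by 150 mm along its y. Its floor is 8 mm above the table, the rim is 6 mm thick and stands 6 mm above the floor (inside 278 x 138 mm). Origin: centre of its underside, on the table; x runs along the tray from the white tile's end towards the empty end, z up.
- tile_white: Whitewashed wooden tile with a burnt rosette, a loose block 90 mm along its x, 55 mm along its y, 10 mm thick, lying flat on the tray floor at the tray's -x end, nearly in line with the tray (its x points the same way as the tray's). Origin: centre of its underside, z up.
- tile_honey: Honey-coloured (orange-brown) wooden tile with a burnt rosette, loose, 32 g or so, 90 mm along its x, 55 mm along its y, 10 mm thick, lying flat on the table with clear space at its long sides. Origin: centre of its underside, z up. Its two ends are alike. A red tile of the same size and a round pale coaster lie nearby and are not part of the job.
- tile_walnut: Very dark brown walnut tile with a paler rosette, loose, otherwise as the honey tile: 90 x 55 x 10 mm, origin at the centre of its underside, flat on the table.
Things that resemble listed ones, but are neither listed nor needed, are in the scene too. Of the things that look like the tile_white, the smallest one is meant.

How it is judged (in metres and radians):
On the way:
1. the honey tile lies on the white tile, overlapping it, let go (x of tile_honey in the frame of tile_white between 0.04 and 0.08 m and z of tile_honey in the frame of tile_white above 0.002 m and y of tile_honey in the frame of tile_white between -0.018 and 0.018 m and angle between the y axis of tile_honey and the y axis of tile_white, either way round below 0.21 rad and angle between tile_honey's own z axis and vertical below 0.3 rad and contact force between the fingers and tile_honey below 0.05 N and linear speed of tile_honey below 0.02 m/s), for 0.2 s.
At the end, for the whole second after the job is handed in: Honey on white, walnut on honey, each overlapping by 10 to 50 mm; honey's centre within 18 mm, walnut's within 24 mm of white's centre line, walnut over 75 mm along from white; both turned under 12 degrees from white, leaning under 17, at rest; white within 20 mm of its start (x of tile_honey in the frame of tile_white between 0.04 and 0.08 m and z of tile_honey in the frame of tile_white above 0.002 m and y of tile_honey in the frame of tile_white between -0.018 and 0.018 m and angle between the y axis of each of tile_honey, tile_walnut and the y axis of tile_white, either way round below 0.21 rad and angle between each of tile_honey, tile_walnut's own z axis and vertical below 0.3 rad and horizontal distance between tile_walnut and tile_honey between 0.04 and 0.08 m and x of tile_walnut in the frame of tile_white above 0.075 m and z of tile_walnut in the frame of tile_honey above 0.003 m and y of tile_walnut in the frame of tile_white between -0.024 and 0.024 m and distance of tile_white from where it was at the start of the episode below 0.02 m and linear speed of each of tile_honey, tile_walnut below 0.02 m/s); the robot touches nothing.
It also fails if it takes over 48 s, if anything falls off the work surface, if the arm or the gripper's body presses on something with over 40 N, if the wrist force passes 120 N, or if a joint passes its speed limit or range.

### The arm

A 6-joint arm with a two-finger parallel gripper is mounted at the origin on the work surface. World frame = base frame: x ahead of the robot, y to its left, z up, the work surface at z = 0. Lengths are in mm, angles in rad, forces in N, time in s.
With the tool pointing down it reaches from about 300 to 775 mm from the base axis. Payload 14.6 kg.
Tool frame: the origin (TCP) lies at the very end of the fingers, on their centre line; the grasp point (between the pads) lies 19 mm behind it (manip.grip_point_offset is the distance from the TCP to the grasp point, in mm); z points along the fingers, y is the line along which they close (so a half turn about z gives the same grasp; the last joint's range is limited). The gripper opens to 94 mm and grips with 3 to 60 N. Pads are 16 mm wide; open, the fingers measure 119 mm over their backs; the gripper's body (75 mm by 177 mm) begins 78 mm behind the grasp point.
Start: joints at [-1.398, 0.3, 1.521, -0, 1.321, -0.067], TCP at [130.623, -534.253, 169.646] pointing down, gripper open.
Joint ranges: [-3.03, 3.03], [-0.79, 2.21], [0.23, 2.52], [-1.04, 4.18], [0, 3.07], [-2.55, 2.55]. Speed limits (rad/s): [2.22, 2.22, 2.57, 3.14, 3.14, 3.14].

### API

Orientations are given as [roll, pitch, yaw] about the fixed x, y, z axes, in that order (R = Rz(yaw) Ry(pitch) Rx(roll)).
In Python, from cell import telemetry, eyes, manip gives the robot as it stands.
- The arm moves only by the tool play_rows, never from a script. Its arguments are lists of equal length, an entry for each row: "translation": the shift along the world's x, y, z in m, a list of three; "yaw": the turn about the world's z in rad. A call has 1 to 12 rows; each row is the pose to reach, as a shift and turn from the pose commanded when the call began; what a row does not reach only later rows make up. A row lasts 1/8 s, in which the tool goes at most 62.5 mm and 10.7 degrees, less where a joint would pass 70% of its speed; a pose out of reach is approached as far as the arm can. A call with a gripper value outside its range is refused whole. "hand" is the opening, from 0 (shut) to 1 (fully open), set as the call begins (left out, the last holds). The fingers move at their own pace and stop on an object; "force" is the grip in N (left out, the last holds). Time passes only in rows, so rows that repeat a pose let the fingers close. It gives the time, the measured TCP pose, the force, the opening and the grip force at its end, in the units of the state.
- telemetry.read_state(): the state, without advancing time (a new reading comes with each control period).
- eyes.camera(name): name is "scene" or "side" or "wrist"; returns a dict with "pixels" (480x640x3 uint8, red, green, blue), "fx", "fy", "cx", "cy" (pixels), "dist_coeffs" ([k1, k2, p1, p2, k3] as OpenCV has them; the pictures are not rectified), "cam_to_world" (4x4, takes a point from camera to world coordinates); the wrist camera has in their place "T_tool_cam" (4x4, takes a point from camera to tool coordinates, whose origin is the TCP and whose axes are the flange's). Camera axes: x right, y up, looking along -z (the intrinsics and any distortion apply to the point x, -y, -z); pixel columns grow to the right and rows downward; lengths in mm; the calibration is good to about 2 mm. A picture is of the moment at which its call begins: read the wrist's pose just before it. There is no depth.
- manip.sign_off(): hands the job in; it is judged then, once.
The state is a dict: "clock": time; "joints": joint angles; "qd": joint speeds; "effort": joint torques, N m; "eef_pos": TCP position; "eef_rot": TCP orientation; "wrist_force": force on the tool from outside, world axes, zero at the start; "moment": the same for the moment, N m; "finger_gap": finger opening in mm; "finger_force": force on a finger pad.
Only numpy, scipy, OpenCV 4.12 (cv2) and the standard library are available. Lean on these libraries where they do the work, as an engineer would, in place of code of your own. Each camera call takes 0.05 s, during which the arm holds its last target. There are 200 camera calls.

## Working session

There is one attempt and no reset: what is moved stays moved. The work goes in short steps, Python scripts to look and compute and a tool call to move; the robot and the scene stay as the last step left them, time stands still between calls to the robot, and variables do not carry over. Pictures are saved under pics/ and viewed, at most 10 in all, crops included, and the job is handed in when it is done.

Besides the shell and the picture viewer there is one more tool, called after "Emit:" as name(argument=value, ...), one argument or row to a line, values as JSON. play_rows: Moves the arm, as the interface text tells. Its arguments: {"type":"object","properties":{"translation":{"type":"array","items":{"type":"array","items":{"type":"number"}}},"yaw":{"type":"array","items":{"type":"number"}},"hand":{"type":"number"},"force":{"type":"number"}},"required":["translation","yaw"]}

```bash
mkdir -p pics; ls
python3 - <<'E'
from cell import telemetry, eyes, manip
import cv2,numpy as np
print(telemetry.read_state())
for n in("scene","side"):
    c=eyes.camera(n); cv2.imwrite(f"pics/{n}0.png",c["pixels"][:,:,::-1])
    print({k:v for k,v in c.items() if k!="pixels"})
E
```

```text
pics
{'clock': 0.0, 'joints': array([-1.39757135e+00,  3.00497867e-01,  1.52157713e+00, -2.78286763e-05,
        1.32066587e+00, -6.65890328e-02]), 'qd': array([-0.00072065, -0.00077534,  0.00102474,  0.00133574,  0.00120808,
       -0.00096672]), 'effort': array([ 6.48979003e-04, -5.31810272e+01, -3.52744639e+01,  7.08483020e-02,
        2.43745081e-02, -1.17945287e-04]), 'eef_pos': array([ 130.58120869, -533.97088855,  169.07333316]), 'eef_rot': array([-3.14044519e+00, -4.95068717e-05,  2.39820886e-01]), 'wrist_force': array([-0.23340592, -0.05822146,  0.21787525]), 'moment': array([-0.03847792, -0.03868004,  0.03859337]), 'finger_force': 0.0, 'finger_gap': 93.82411687732929}
{'fx': 508.938322021761, 'fy': 508.938322021761, 'cx': 321.3024451430795, 'cy': 239.08159720261708, 'dist_coeffs': array([-0.07406602,  0.        ,  0.        ,  0.        ,  0.        ]), 'cam_to_world': array([[-8.83146601e-01, -3.56074369e-01,  3.05390119e-01,
         7.22494200e+02],
       [ 4.68766355e-01, -6.94333719e-01,  5.46039185e-01,
         5.44416395e+02],
       [ 1.76120992e-02,  6.25389263e-01,  7.80114148e-01,
         7.63459385e+02],
       [ 0.00000000e+00,  0.00000000e+00,  0.00000000e+00,
         1.00000000e+00]])}
{'fx': 503.40419030499663, 'fy': 503.40419030499663, 'cx': 317.1031118221057, 'cy': 250.66610412757555, 'dist_coeffs': array([-0.0330296,  0.       ,  0.       ,  0.       ,  0.       ]), 'cam_to_world': array([[-9.66712828e-01,  1.63978842e-01, -1.96410915e-01,
         2.52847151e+02],
       [-2.55642408e-01, -6.50943914e-01,  7.14785968e-01,
         7.11625628e+02],
       [-1.06427146e-02,  7.41203724e-01,  6.71195778e-01,
         6.64414589e+02],
       [ 0.00000000e+00,  0.00000000e+00,  0.00000000e+00,
         1.00000000e+00]])}
```

View pics/scene0.png

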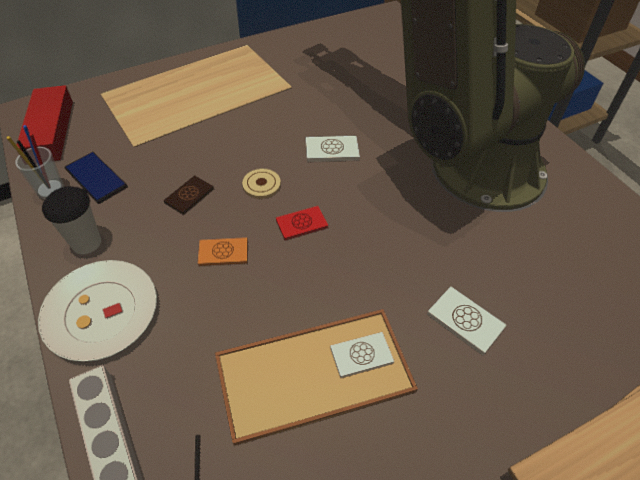

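View pics/side0.png

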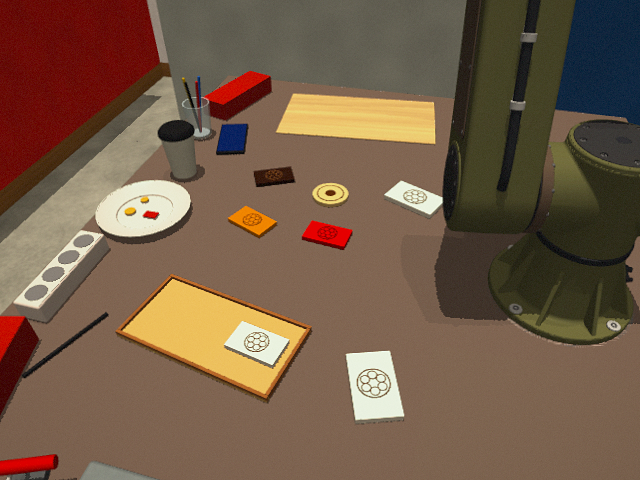

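The scene picture shows honey at (222,251), walnut at (189,194), and white in the tray at (362,353). The side picture shows the same tiles at (252,221), (274,176) and (257,343). I'll measure these.

```bash
cat > h.py <<'E'
import cv2,numpy as np
from scipy.spatial.transform import Rotation as R
from cell import telemetry,eyes
def cam(n):
    s=telemetry.read_state(); c=eyes.camera(n)
    if n=="wrist":
        T=np.eye(4); T[:3,:3]=R.from_euler("xyz",s["eef_rot"]).as_matrix(); T[:3,3]=s["eef_pos"]
        c["cam_to_world"]=T@c["T_tool_cam"]
    return c
def onplane(c,uv,z):
    K=np.array([[c["fx"],0,c["cx"]],[0,c["fy"],c["cy"]],[0,0,1]])
    n=cv2.undistortPoints(np.float64(uv).reshape(-1,1,2),K,c["dist_coeffs"])[:,0]
    d=np.c_[n[:,0],-n[:,1],-np.ones(len(n))]@c["cam_to_world"][:3,:3].T
    o=c["cam_to_world"][:3,3]
    return (o+d*((z-o[2])/d[:,2])[:,None])[:,:2]
def mask(c,kind):
    h,s,v=cv2.split(cv2.cvtColor(c["pixels"],cv2.COLOR_RGB2HSV))
    m={"white":(s<60)&(v>150),"honey":(h>5)&(h<20)&(s>170)&(v>140),"walnut":(v<60)}[kind]
    return cv2.morphologyEx(m.astype(np.uint8),cv2.MORPH_CLOSE,np.ones((3,3)))
def rect(c,kind,z,seed=None):
    """tile rectangle in the plane z: nearest contour to seed pixel -> centre, size, yaw of long axis"""
    cs=[k for k in cv2.findContours(mask(c,kind),cv2.RETR_EXTERNAL,cv2.CHAIN_APPROX_NONE)[0] if cv2.contourArea(k)>300]
    if not cs: return None
    k=max(cs,key=lambda k:cv2.pointPolygonTest(k,seed,True)) if seed else max(cs,key=cv2.contourArea)
    p=onplane(c,k[:,0],z).astype(np.float32)
    (x,y),(w,l),a=cv2.minAreaRect(p); 
    if w<l: w,l,a=l,w,a+90
    return np.round([x,y,w,l],1),round(np.deg2rad((a+90)%180-90),3),len(k)
E
python3 - <<'E'
from h import *
for n,S in(("scene",((362,353),(222,251),(189,194))),("side",((257,343),(252,221),(274,176)))):
    c=cam(n)
    for k,z,s in zip(("white","honey","walnut"),(18,10,10),S): 
        print(n,k,rect(c,k,z,s), c["pixels"][s[1],s[0]])
    s=np.float64([[217,353],[384,314],[414,388],[236,438]] if n=="scene" else [[173,277],[310,328],[267,397],[118,331]])
    print(onplane(c,s,14))
E
```

```text
scene white (array([482.7, 258.4,  90.1,  54.9]), np.float64(-0.2), 162) [195 201 185]
scene honey (array([603.9, -43.6,  88.3,  54. ]), np.float64(-0.408), 137) [185 110  49]
scene walnut (array([ 613.4, -210. ,   92.7,   60.4]), np.float64(0.467), 101) [73 48 37]
[[687.74143701 150.29598269]
 [410.80386419 212.30341559]
 [439.89050726 345.74716591]
 [712.18224329 289.59182588]]
side white (array([480.9, 256.9,  89. ,  54.3]), np.float64(-0.202), 142) [241 250 234]
side honey (array([601.8, -45.8,  90.5,  56.2]), np.float64(-0.407), 97) [194 100   0]
side walnut (array([ 608.4, -208.3,   88.1,   65.3]), np.float64(0.474), 129) [78 41 17]
[[680.90858294 152.99418337]
 [406.00650767 205.29840917]
 [432.72979105 345.09437321]
 [711.93873315 290.78859005]]
```

Emit:
play_rows(
  translation=[
    [0.045,0.045,0],
    [0.09,0.09,0],
    [0.135,0.137,0],
    [0.18,0.185,0],
    [0.225,0.231,0],
    [0.27,0.278,0],
    [0.315,0.325,0],
    [0.36,0.372,0],
    [0.405,0.42,0],
    [0.45,0.465,0],
    [0.472,0.489,0],
    [0.472,0.489,0],
  ],
  yaw=[-0.06,-0.12,-0.18,-0.24,-0.3,-0.36,-0.42,-0.48,-0.54,-0.6,-0.648,-0.648],
  hand=1.0,
)

```text
clock: 1.7
eef_pos: [603.8, -42.5, 168.6]
eef_rot: [3.142, 0.001, -0.405]
wrist_force: [-0.6, -0.9, 0.1]
finger_gap: 93.9
finger_force: 0.0
```

Run:
```python
from h import *
s=telemetry.read_state();print(s["clock"],s["eef_pos"],s["eef_rot"],s["joints"])
c=cam("wrist"); cv2.imwrite("pics/w1.png",c["pixels"][:,:,::-1]); print(c["T_tool_cam"].round(2))
print(rect(c,"honey",10))
```

```text
1.7 [603.78324065 -42.51551756 168.55319784] [ 3.14154649e+00  1.22350896e-03 -4.05117571e-01] [-1.30949607e-01  4.25660687e-01  1.35343910e+00  2.93084449e-04
  1.36368319e+00  1.84490382e+00]
[[  -0.      0.97    0.24   68.1 ]
 [   1.      0.     -0.      0.  ]
 [  -0.      0.24   -0.97 -216.9 ]
 [   0.      0.      0.      1.  ]]
(array([580.9, -35.7,  53.4,  40.1]), np.float64(1.183), 185)
```

View pics/w1.png

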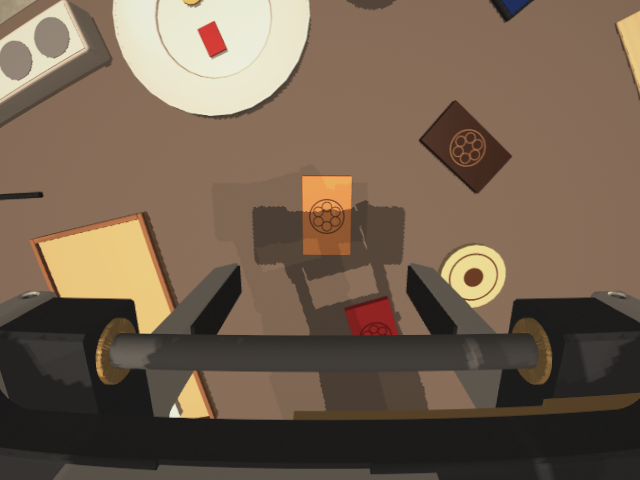

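The wrist view shows the honey tile squared up, with corners near (303,177), (351,177), (351,254) and (303,254). Walnut's corners are about (455,101), (511,155), (476,192) and (420,138).

Run:
```python
from h import *
c=cam("wrist")
for q in ([[303,177],[351,177],[351,254],[303,254]],[[455,101],[511,155],[476,192],[420,138]]):
    p=onplane(c,q,10); print(p.mean(0).round(1),cv2.minAreaRect(p.astype(np.float32)))
```

```text
[600.8 -47.8] ((600.7843627929688, -47.94838333129883), (55.757049560546875, 88.4061279296875), 66.66749572753906)
[ 611.7 -218.1] ((612.280517578125, -218.4493408203125), (89.39250946044922, 54.900169372558594), 26.01331329345703)
```

Emit:
play_rows(
  translation=[
    [-0.001,-0.001,-0.05],
    [-0.001,-0.001,-0.1],
    [-0.001,-0.001,-0.14],
    [-0.001,-0.001,-0.16],
    [-0.001,-0.001,-0.166],
    [-0.001,-0.001,-0.166],
    [-0.001,-0.001,-0.166],
  ],
  yaw=[0,0,0,0,0,0,0],
)

```text
clock: 2.68
eef_pos: [602.4, -46.4, 5.1]
eef_rot: [-3.141, -0.002, -0.408]
wrist_force: [0.0, 0.6, 1.2]
finger_gap: 93.9
finger_force: 0.0
```

Emit:
play_rows(
  translation=[
    [0,0,0],
    [0,0,0],
    [0,0,0],
    [0,0,0],
    [0,0,0],
    [0,0,0],
    [0,0,0],
    [0,0,0],
  ],
  yaw=[0,0,0,0,0,0,0,0],
  hand=0.4,
  force=10,
)

```text
clock: 3.68
eef_pos: [601.6, -46.3, 3.6]
eef_rot: [-3.142, 0.0, -0.408]
wrist_force: [-0.1, -0.4, -0.8]
finger_gap: 37.4
finger_force: 0.0
```

Run:
```python
from h import *
c=cam("wrist");d=cam("side")
cv2.imwrite("pics/g1.png",np.hstack([c["pixels"][:,:,::-1][100:480,150:500],cv2.resize(d["pixels"][130:290,150:350],None,fx=2.2,fy=2.375)[:,:,::-1]]))
```

```text
(no output)
```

View pics/g1.png

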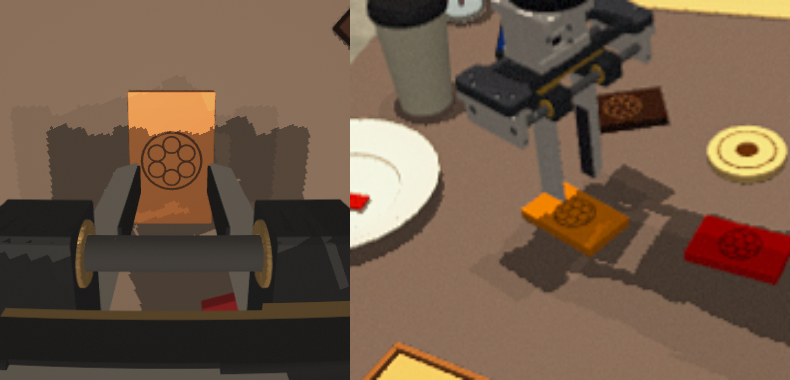

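Run:
```python
from h import *
from cell import manip
print([ (a,getattr(manip,a)) for a in dir(manip) if a[0]!="_"])
c=cam("wrist");print(c["fx"],telemetry.read_state()["eef_pos"]); print(c["T_tool_cam"])
a=cam("scene");b=cam("side")
up=lambda i,x,y:cv2.resize(i["pixels"][y-50:y+50,x-33:x+33,::-1],None,fx=6,fy=6,interpolation=cv2.INTER_CUBIC)
cv2.imwrite("pics/g2.png",np.hstack([up(a,222,235),up(b,252,205)]))
for i in(a,b):
  W=np.linalg.inv(i["cam_to_world"])
  for p in((601.6,-46.3,3.6),(594,-63.5,3.6),(609,-29,3.6),(601.6,-46.3,10)):
    q=W@np.r_[p,1]; print(p,[i["fx"]*q[0]/-q[2]+i["cx"],-i["fy"]*q[1]/-q[2]+i["cy"]])
```

```text
[('Unreachable', <class 'cell.Unreachable'>), ('grip_point_offset', 18.8), ('sign_off', <function connect.<locals>.done at 0x7efcdf34c4a0>)]
337.3604483250437 [601.62331311 -46.2474805    3.64605817]
[[-1.02375486e-03  9.71625446e-01  2.36522610e-01  6.81014286e+01]
 [ 9.99999364e-01  1.10653378e-03 -2.17240014e-04  6.59669860e-04]
 [-4.72796184e-04  2.36522237e-01 -9.71625961e-01 -2.16901012e+02]
 [ 0.00000000e+00  0.00000000e+00  0.00000000e+00  1.00000000e+00]]
(601.6, -46.3, 3.6) [np.float64(223.21689763858222), np.float64(250.8430210996594)]
(594, -63.5, 3.6) [np.float64(223.69549654951754), np.float64(242.9661227930689)]
(609, -29, 3.6) [np.float64(222.8479982842657), np.float64(258.915006179147)]
(601.6, -46.3, 10) [np.float64(222.76047684280144), np.float64(248.75457371528108)]
(601.6, -46.3, 3.6) [np.float64(251.96609396108812), np.float64(221.64200147307517)]
(594, -63.5, 3.6) [np.float64(258.1803077353001), np.float64(217.23151613602332)]
(609, -29, 3.6) [np.float64(245.69656258796383), np.float64(226.18848812354446)]
(601.6, -46.3, 10) [np.float64(251.66681197528052), np.float64(219.2478206693359)]
```

View pics/g2.png

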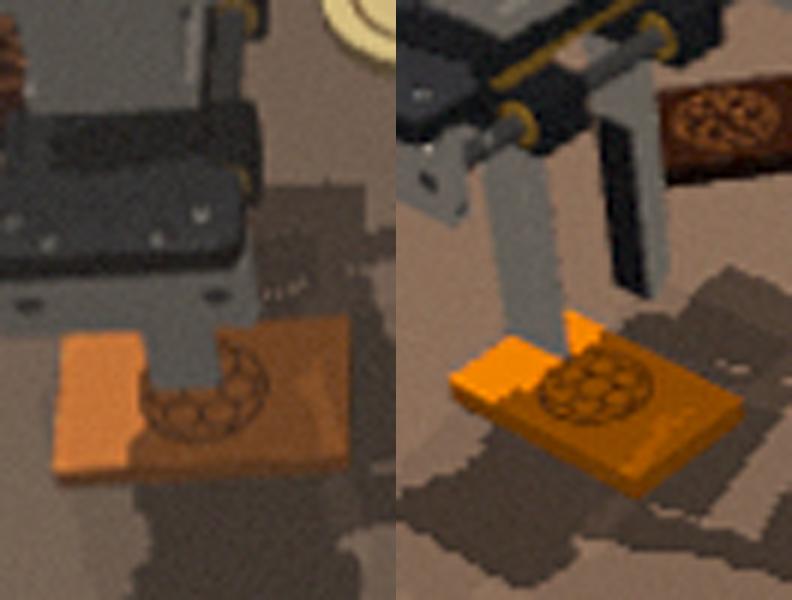

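The crops show both fingertips floating about 30–35 mm above the tile. Near tip is at about scene (219.5,250) and side (244,213), so the fingers really end about 33 mm short of the reported TCP. I'll open, go lower and check.

Emit:
play_rows(
  translation=[
    [0,0,0],
    [0,0,0],
    [0,0,0],
    [0,0,0],
    [0,0,0],
    [0,0,-0.008],
    [0,0,-0.016],
    [0,0,-0.022],
    [0,0,-0.022],
    [0,0,-0.022],
  ],
  yaw=[0,0,0,0,0,0,0,0,0,0],
  hand=1.0,
)

```text
clock: 5.18
eef_pos: [601.8, -46.3, -18.2]
eef_rot: [-3.142, -0.0, -0.408]
wrist_force: [0.4, 0.4, 0.3]
finger_gap: 94.0
finger_force: 0.0
```

Run:
```python
from h import *
a=cam("wrist");b=cam("side")
w=a["pixels"][180:430,140:500,::-1]
up=cv2.resize(b["pixels"][170:240,210:300,::-1],None,fx=5,fy=5,interpolation=cv2.INTER_CUBIC)
o=np.zeros((350,810,3),np.uint8);o[:250,:360]=w;o[:350,360:810]=up
cv2.imwrite("pics/g3.png",o[:,:800])
```

```text
(no output)
```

View pics/g3.png

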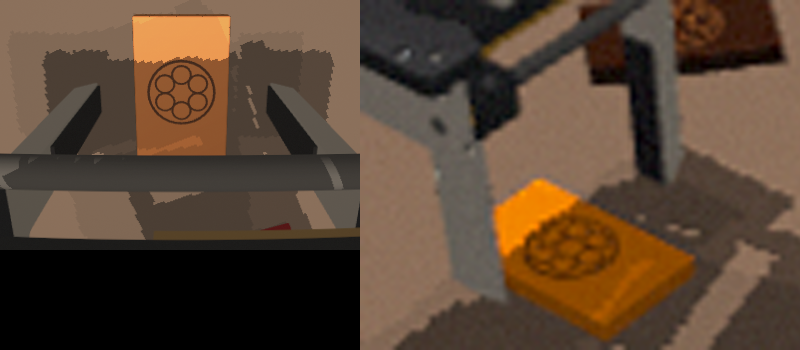

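The crops show the fingers now straddling the honey tile, with the near tip at side pixel (235,229), still slightly high. I'll creep down the rest.

Emit:
play_rows(
  translation=[
    [0,0,-0.003],
    [0,0,-0.006],
    [0,0,-0.008],
    [0,0,-0.008],
  ],
  yaw=[0,0,0,0],
)

```text
clock: 5.78
eef_pos: [601.5, -46.2, -26.6]
eef_rot: [3.142, 0.0, -0.408]
wrist_force: [0.1, 0.2, 0.0]
finger_gap: 94.2
finger_force: 0.0
```

Run:
```python
from h import *
i=cam("side");s=telemetry.read_state();print(s["eef_pos"],s["wrist_force"])
W=np.linalg.inv(i["cam_to_world"])
for z in(0,5,10,15,20):
    q=W@np.r_[623,2.4,z,1]; print(z,[i["fx"]*q[0]/-q[2]+i["cx"],-i["fy"]*q[1]/-q[2]+i["cy"]])
```

```text
[601.58717055 -46.24598289 -26.43735033] [0.53031299 0.26814001 0.71458245]
0 [np.float64(233.92932561742134), np.float64(235.99159336671775)]
5 [np.float64(233.63006463577966), np.float64(234.11838622853614)]
10 [np.float64(233.3288322605692), np.float64(232.2328392641439)]
15 [np.float64(233.02560894746574), np.float64(230.33483013695167)]
20 [np.float64(232.72037489293933), np.float64(228.42423488788762)]
```

Emit:
play_rows(
  translation=[
    [0,0,-0.002],
    [0,0,-0.004],
    [0,0,-0.005],
    [0,0,-0.005],
  ],
  yaw=[0,0,0,0],
)

```text
clock: 6.32
eef_pos: [601.6, -46.2, -31.5]
eef_rot: [3.142, 0.0, -0.408]
wrist_force: [-0.8, -0.2, 0.5]
finger_gap: 94.3
finger_force: 0.0
```

Emit:
play_rows(
  translation=[
    [0,0,0],
    [0,0,0],
    [0,0,0],
    [0,0,0],
    [0,0,0],
    [0,0,0],
    [0,0,0],
  ],
  yaw=[0,0,0,0,0,0,0],
  hand=0.4,
  force=10,
)

```text
clock: 7.2
eef_pos: [601.6, -46.2, -31.3]
eef_rot: [-3.142, -0.0, -0.408]
wrist_force: [-0.1, 0.0, 0.8]
finger_gap: 55.4
finger_force: 10.0
```

Gripped (gap 55.4 mm, 10 N). Next: lift, and carry it over the tray.

Emit:
play_rows(
  translation=[
    [0,0,0.03],
    [0,0,0.07],
    [-0.01,0.05,0.08],
    [-0.02,0.1,0.08],
    [-0.03,0.15,0.08],
    [-0.04,0.2,0.08],
    [-0.05,0.25,0.08],
    [-0.06,0.28,0.07],
    [-0.0605,0.292,0.06],
    [-0.0605,0.292,0.06],
    [-0.0605,0.292,0.06],
  ],
  yaw=[0,0,0,0.04,0.08,0.12,0.16,0.207,0.207,0.207,0.207],
)

```text
clock: 8.57
eef_pos: [541.7, 244.7, 28.8]
eef_rot: [3.142, -0.0, -0.203]
wrist_force: [0.2, 0.6, 0.4]
finger_gap: 54.8
finger_force: 10.0
```

Run:
```python
from h import *
s=telemetry.read_state();print(s["eef_pos"],s["eef_rot"],s["finger_gap"],s["joints"])
a=cam("scene");b=cam("side");w=cam("wrist")
o=np.hstack([cv2.resize(i["pixels"][y:y+200,x:x+200,::-1],(400,400)) for i,x,y in((a,230,250),(b,130,210))])
o=np.vstack([o,np.zeros((200,800,3),np.uint8)]); o[400:,:267]=cv2.resize(w["pixels"][:,:,::-1],(267,200))
cv2.imwrite("pics/p1.png",o)
```

```text
[541.6751507  244.66246961  28.82020399] [ 3.14153923e+00 -1.63870840e-04 -2.02936848e-01] 54.84623890120228 [ 3.62699576e-01  5.43072249e-01  1.52418242e+00 -1.51191772e-04
  1.07422828e+00  2.13650478e+00]
```

View pics/p1.png

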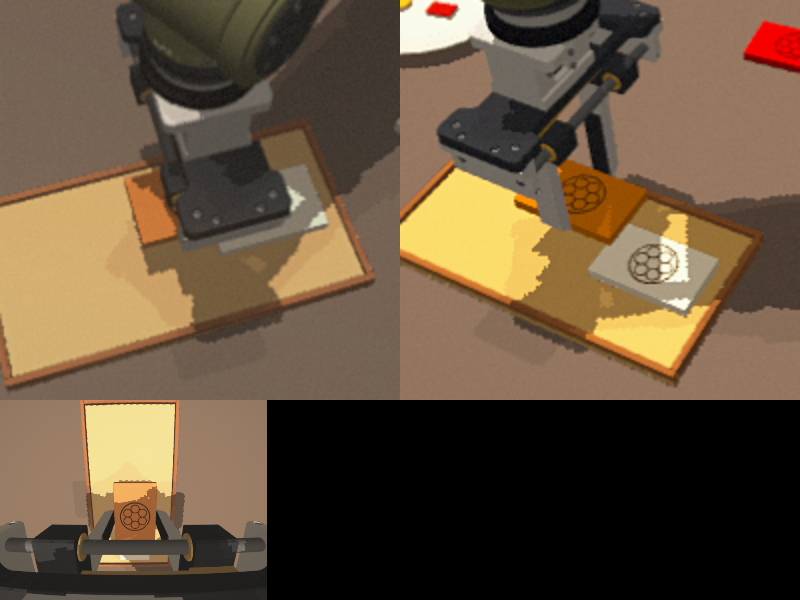

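The picture shows the honey tile level over the tray and white still in place. Lowering gently so it tilts in the grip, then releasing.

Emit:
play_rows(
  translation=[
    [0,0,-0.02],
    [0,0,-0.034],
    [0,0,-0.04],
    [0,0,-0.042],
    [0,0,-0.043],
    [0,0,-0.044],
    [0,0,-0.045],
    [0,0,-0.045],
    [0,0,-0.045],
  ],
  yaw=[0,0,0,0,0,0,0,0,0],
  force=4,
)

```text
clock: 9.85
eef_pos: [541.3, 245.8, -16.2]
eef_rot: [-3.141, -0.0, -0.201]
wrist_force: [1.3, -0.5, 2.2]
finger_gap: 54.8
finger_force: 4.0
```

Emit:
play_rows(
  translation=[
    [0,0,0],
    [0,0,0],
    [0,0,0],
    [0,0,0],
    [0,0,0.03],
    [0,0,0.08],
    [0,0,0.13],
    [0,0,0.17],
    [0,0,0.17],
    [0,0,0.17],
  ],
  yaw=[0,0,0,0,0,0,0,0,0,0],
  hand=0.75,
)

```text
clock: 11.1
eef_pos: [540.7, 245.6, 152.6]
eef_rot: [3.141, 0.001, -0.201]
wrist_force: [-0.1, -1.8, -1.1]
finger_gap: 70.6
finger_force: 0.0
```

Run:
```python
from h import *
print(telemetry.read_state()["eef_pos"])
b=cam("side");w=cam("wrist")
print(rect(b,"honey",20,(225,315)))
cv2.imwrite("pics/p2.png",np.hstack([cv2.resize(b["pixels"][210:410,130:330,::-1],(400,400)),cv2.resize(w["pixels"][:,:,::-1],(400,300))[:,:].__class__((400,400,3),np.uint8)*0+np.vstack([cv2.resize(w["pixels"][:,:,::-1],(400,300)),np.zeros((100,400,3),np.uint8)])]))
```

```text
[540.69106848 245.56572866 152.58182336]
(array([544.7, 241.7,  85.7,  57.4]), np.float64(-0.076), 191)
```

View pics/p2.png

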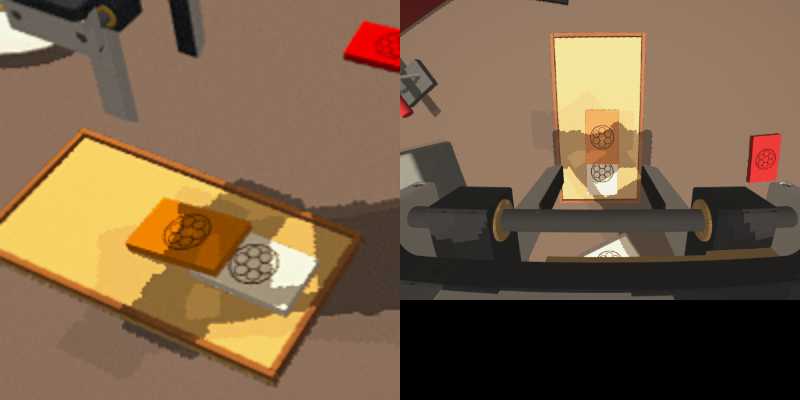

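The honey tile lies aligned on white with about a third overlapped. Its corners in the side view are near (211,309), (255,323), (238,346) and (193,332). Now to the walnut tile.

Emit:
play_rows(
  translation=[
    [0.01,-0.06,0],
    [0.02,-0.12,0],
    [0.03,-0.18,0],
    [0.04,-0.24,0],
    [0.05,-0.3,0],
    [0.06,-0.36,0],
    [0.065,-0.42,0],
    [0.07,-0.459,0],
    [0.07,-0.459,0],
    [0.07,-0.459,0],
    [0.07,-0.459,0],
  ],
  yaw=[0.08,0.16,0.24,0.32,0.4,0.48,0.56,0.66,0.66,0.66,0.66],
  hand=1.0,
)

```text
clock: 12.58
eef_pos: [611.2, -211.9, 153.5]
eef_rot: [-3.141, 0.0, 0.46]
wrist_force: [-0.5, -0.1, 0.7]
finger_gap: 94.2
finger_force: 0.0
```

Run:
```python
from h import *
s=telemetry.read_state();print(s["eef_pos"],s["eef_rot"])
w=cam("wrist");b=cam("side")
hsv=cv2.cvtColor(w["pixels"],cv2.COLOR_RGB2HSV)
cv2.imwrite("pics/w2.png",w["pixels"][:,:,::-1])
print(onplane(b,[[211.5,309],[255,323],[238,346.5],[193.5,332.5]],25.).mean(0))
print(rect(b,"white",18,(262,347)))
```

```text
[ 611.19447358 -211.93141166  153.50899785] [-3.14126905e+00  1.97098013e-04  4.59522304e-01]
[538.69721856 247.30003936]
(array([476.6, 257.9,  81. ,  54.6]), np.float64(-0.202), 141)
```

View pics/w2.png

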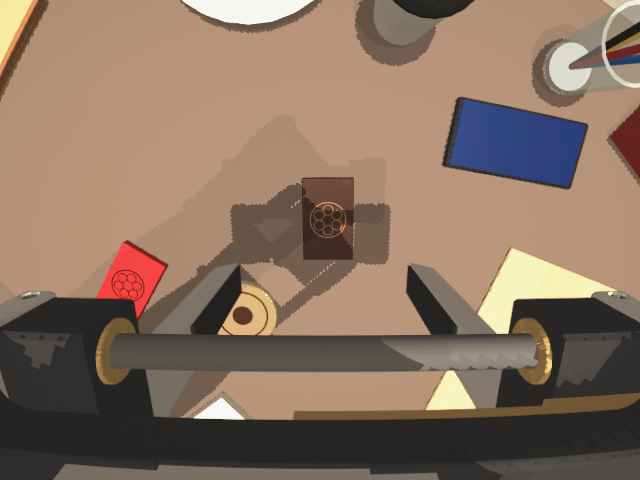

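The wrist view shows the walnut squared up, with corners at about (303,180), (353,180), (353,259) and (303,259).

Run:
```python
from h import *
c=cam("wrist")
p=onplane(c,[[303,179],[353,179],[353,259],[303,259]],10); print(p.mean(0).round(1),cv2.minAreaRect(p.astype(np.float32)),telemetry.read_state()["eef_pos"])
```

```text
[ 612.1 -217.3] ((612.1821899414062, -217.40969848632812), (88.60641479492188, 55.97138977050781), 26.267465591430664) [ 611.2667921  -212.39586539  153.78481778]
```

Emit:
play_rows(
  translation=[
    [0.001,-0.002,-0.05],
    [0.001,-0.002,-0.1],
    [0.001,-0.002,-0.14],
    [0.001,-0.002,-0.165],
    [0.001,-0.002,-0.177],
    [0.001,-0.002,-0.182],
    [0.001,-0.002,-0.184],
    [0.001,-0.002,-0.184],
    [0.001,-0.002,-0.184],
  ],
  yaw=[0,0,0,0,0,0,0,0,0],
)

```text
clock: 13.85
eef_pos: [612.4, -215.4, -29.7]
eef_rot: [3.141, -0.001, 0.459]
wrist_force: [-0.2, 0.4, -0.2]
finger_gap: 93.8
finger_force: 0.0
```

Emit:
play_rows(
  translation=[
    [0,0,0],
    [0,0,0],
    [0,0,0],
    [0,0,0],
    [0,0,0],
    [0,0,0],
    [0,0,0],
  ],
  yaw=[0,0,0,0,0,0,0],
  hand=0.4,
  force=10,
)

```text
clock: 14.72
eef_pos: [612.1, -215.3, -30.3]
eef_rot: [3.142, -0.0, 0.459]
wrist_force: [-0.3, 0.2, -0.3]
finger_gap: 54.8
finger_force: 10.0
```

Emit:
play_rows(
  translation=[
    [0,0,0.03],
    [0,0.01,0.08],
    [-0.001,0.06,0.09],
    [-0.002,0.12,0.09],
    [-0.004,0.18,0.09],
    [-0.006,0.24,0.09],
    [-0.008,0.3,0.09],
    [-0.01,0.36,0.09],
    [-0.011,0.41,0.08],
    [-0.012,0.449,0.07],
    [-0.012,0.449,0.06],
    [-0.012,0.449,0.06],
  ],
  yaw=[0,0,-0.08,-0.16,-0.24,-0.32,-0.4,-0.48,-0.56,-0.66,-0.66,-0.66],
)

```text
clock: 16.23
eef_pos: [599.7, 233.0, 28.7]
eef_rot: [3.141, 0.001, -0.2]
wrist_force: [-0.4, -0.2, -0.7]
finger_gap: 55.0
finger_force: 10.0
```

Emit:
play_rows(
  translation=[
    [0,0,0],
    [0,0,-0.02],
    [0,0,-0.03],
    [0,0,-0.035],
    [0,0,-0.037],
    [0,0,-0.038],
    [0,0,-0.039],
    [0,0,-0.041],
    [0,0,-0.043],
    [0,0,-0.043],
    [0,0,-0.043],
  ],
  yaw=[0,0,0,0,0,0,0,0,0,0,0],
  force=4,
)

```text
clock: 17.6
eef_pos: [600.0, 233.8, -13.4]
eef_rot: [3.142, 0.0, -0.201]
wrist_force: [0.6, 0.9, 0.4]
finger_gap: 54.9
finger_force: 4.0
```

Emit:
play_rows(
  translation=[
    [0,0,0],
    [0,0,0],
    [0,0,0],
    [0,0,0],
    [0,0,0.03],
    [0,0,0.08],
    [0,0,0.13],
    [0,-0.06,0.17],
    [0,-0.12,0.17],
    [0,-0.18,0.17],
    [0,-0.18,0.17],
  ],
  yaw=[0,0,0,0,0,0,0,0,0,0,0],
  hand=0.75,
)

```text
clock: 18.98
eef_pos: [600.1, 50.2, 157.0]
eef_rot: [3.141, -0.0, -0.206]
wrist_force: [0.0, 0.5, -0.6]
finger_gap: 70.6
finger_force: 0.0
```

Run:
```python
from h import *
a=cam("scene");b=cam("side")
cv2.imwrite("pics/f.png",np.hstack([cv2.resize(i["pixels"][y:y+200,x:x+200,::-1],(400,400)) for i,x,y in((a,220,270),(b,110,230))]))
```

```text
(no output)
```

View pics/f.png

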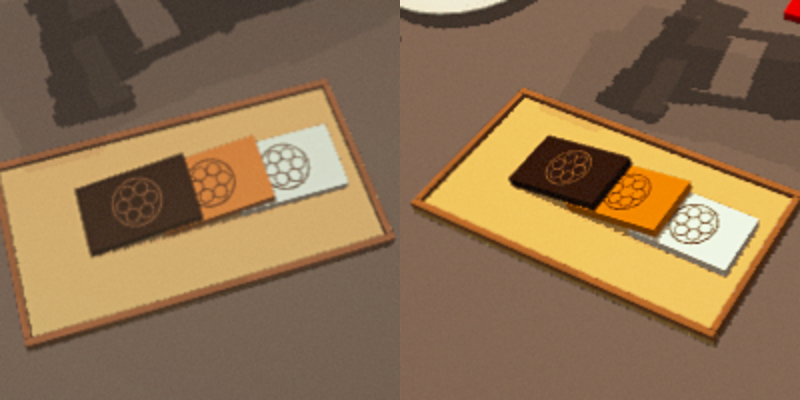

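The final crop shows all three tiles in line. Rosettes are evenly spaced in the scene crop at (287,167), (212,182) and (137,203). Overlaps are about a third and white has not moved, so I'll hand in.

```bash
python3 -c "
from cell import manip; print(manip.sign_off())"
```

```text
the job is handed in; nothing more can be done
None
```

The job is handed in at about 19 s: honey covers about a third of white, walnut about a third of honey, all in line along the tray, judging by the final camera views; no verdict came back.

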